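# Tip the candle block onto the assembly board

## Task

Three wooden pieces stand along the stop strip at the near edge of the assembly board. Push the candle block, the tall square-cornered one with three brass candle cups down the face towards the robot, so that it tips over the strip's edge and comes to lie flat and straight on the board, cups upward and foot end still at the strip. Tip it without picking it up, and leave the short plain block and the round riser standing where they are.

Things in the scene. Friction and masses are not known exactly. Their poses are not given: they have to be found in the camera images.
- board: Fixed plywood assembly board, 12 mm high above the table, 200 mm deep (its +x) and 440 mm wide (its y). A hardwood stop strip 30 mm wide runs along its whole near edge, flush with its top, so the near edge is a 12 mm step up from the table. Origin: top of that near edge, half-way along it. x points level from the near edge across the board, away from the robot (turned up to about 17 degrees); y along the edge; z up.
- candle_center (a point): Candle block, the tallest: loose wooden block 60 x 70 x 130 mm, about 0.35 kg, standing on end on the table, its far face within about 3 mm of the strip. Three flush brass cups (29 mm across, dark inside) run down its near face, towards the robot. Point: its centre, 65 mm above its foot. Axes as it stands: x (60 mm) away from the cup face, as the board's x; y (70 mm) along the strip; z (130 mm) up.
- blank_center (a point): Plain block: loose light wooden block, clearly shorter, 60 x 60 x 85 mm, with no cups, standing at the strip in the same way. Point at its centre, 42.5 mm above its foot. To be left alone.
- riser_center (a point): Round riser: loose light wooden cylinder, 60 mm diameter, 110 mm tall, standing at the strip. Point at its centre, 55 mm above its foot. The three pieces stand in any order, about 140 mm apart (at least 50 mm clear between them). To be left alone.
Mind the look-alikes: they are no part of the job. Leave any blue look-alike of the part that bears candle_center alone.

How it is judged:
By the outcome, as a careful person would: the job done as asked, in the order asked, and still so for the second after the job is handed in, with the robot touching nothing.
It also fails if it takes over 29 s, if anything falls off the work surface, if the arm or the gripper's body presses on something with over 40 N, if the wrist force passes 120 N, or if a joint passes its speed limit or range.

## Robot

A 6-joint arm with a two-finger parallel gripper is mounted at the origin on the work surface. World frame = base frame: x ahead of the robot, y to its left, z up, the work surface at z = 0. Lengths are in m, angles in rad, forces in N, time in s.
With the tool pointing down it reaches from about 0.425 to 0.95 m from the base axis. Payload 3.5 kg.
Tool frame: the origin (TCP) lies midway between the tips of the shut fingers; the grasp point (between the pads) lies 19 mm behind it; z points along the fingers, y is the line along which they close (so a half turn about z gives the same grasp; the last joint's range is limited). The gripper opens to 85 mm and grips with 20 to 120 N. Pads are 22 mm wide; open, the fingers measure 114 mm over their backs; the gripper's body (76 mm by 85 mm) begins 54 mm behind the grasp point. The pads swing forward as they close: fully open they stand 13 mm farther back than shut.
Start: joints at [1.154, 0.286, 1.577, -0, 1.279, -0.15], TCP at [0.178, 0.651, 0.231] pointing down, gripper open.
Joint ranges: [-2.77, 2.77], [-0.9, 2.22], [0.21, 2.48], [-1.53, 4.67], [0.24, 2.81], [-2.84, 2.84]. Speed limits (rad/s): [2.79, 2.79, 3.14, 3.14, 3.14, 3.14].

## Interface

Orientations are given as a unit quaternion [x, y, z, w].
In Python, from plant import get_state, read_camera, ctrl gives the robot as it stands.
- The arm moves only by the shell command python3 -m crank 'ROWS' [FORCE]. ROWS is JSON, a list of rows, each a list of 3 entries, a list of its own where there are three numbers: the shift along the tool's x, y, z in mm, then the turn about the tool's z in degrees, then the closure in counts, from 0 (fully open) to 255 (shut). In form: [[[tx, ty, tz], yaw, claw], ...]. A call has 1 to 10 rows; each row is the pose to reach, as a shift and turn from the pose commanded when the call began, along the tool's axes at that moment; what a row does not reach only later rows make up. A row lasts 1/10 s, in which the tool goes at most 50 mm and 8.59 degrees, less where a joint would pass 70% of its speed; a pose out of reach is approached as far as the arm can. A call with a gripper value outside its range is refused whole. The fingers move at their own pace and stop on an object; FORCE is the grip in N (left out, the last holds). Time passes only in rows, so rows that repeat a pose let the fingers close. It gives the time, the measured TCP pose, the force, the opening and the grip force at its end, in the units of the state.
- get_state(): the state, without advancing time (a new reading comes with each control period).
- read_camera(name): name is "scene" or "top"; returns a dict with "frame" (420x560x3 uint8, blue, green, red), "range_z" (420x560 float32, m along the optical axis (not along the pixel's ray), 0 where there is no reading), "vfov" (degrees; the focal length in pixels is half the picture's height over the tangent of half this angle, whatever the lens; pixels are square), "cx", "cy" (the principal point, pixels), "origin" and "orientation" of the camera in the world. Camera axes: x right, y down, z forward; pixel columns grow to the right and rows downward; lengths in m; the calibration is good to about 2 mm. A picture is of the moment at which its call begins.
- ctrl.sign_off(): hands the job in; it is judged then, once.
The state is a dict: "time": time; "qpos": joint angles; "dq": joint speeds; "joint_efforts": joint torques, N m; "eef_pos": TCP position; "tcp_rot": TCP orientation; "contact_force": force on the tool from outside, world axes, zero at the start; "wrist_torque": the same for the moment, N m; "opening": opening from 0.0 (shut) to 1.0 (fully open); "finger_force": force on a finger pad.
Only numpy, scipy, OpenCV 4.12 (cv2) and the standard library are available. Lean on these libraries where they do the work, as an engineer would, in place of code of your own. Each camera call takes 0.05 s, during which the arm holds its last target. There are 200 camera calls.

## Working session

There is one attempt and no reset: what is moved stays moved. The work goes in short steps, Python scripts to look and compute and a shell command to move; the robot and the scene stay as the last step left them, time stands still between calls to the robot, and variables do not carry over. Pictures are saved under pics/ and viewed, at most 10 in all, crops included, and the job is handed in when it is done.

```bash
mkdir -p pics
cat > h.py <<'E'
import numpy as np, cv2
from plant import get_state, read_camera, ctrl
from scipy.spatial.transform import Rotation as R
def cloud(c):
    h,w=c['range_z'].shape; f=h/2/np.tan(np.radians(c['vfov'])/2)
    v,u=np.mgrid[:h,:w]; z=c['range_z']
    p=np.stack([(u-c['cx'])/f*z,(v-c['cy'])/f*z,z],-1)
    return p@R.from_quat(c['orientation']).as_matrix().T+np.array(c['origin'])
E
python3 - <<'E'
from h import *
print(get_state())
for n in('scene','top'):
    c=read_camera(n); print(n,c['vfov'],c['cx'],c['cy'],c['origin'],c['orientation'])
    cv2.imwrite(f'pics/{n}0.png',c['frame']); np.save(n+'.npy',cloud(c))
E
```

```text
{'time': 0.0, 'qpos': array([ 1.15400408e+00,  2.87195642e-01,  1.57817080e+00, -2.15738370e-05,
        1.27857766e+00, -1.50003658e-01]), 'dq': array([-1.34537343e-03,  3.00093156e-04,  1.54345334e-04, -7.65715755e-05,
       -1.23404306e-04,  2.99132952e-03]), 'joint_efforts': array([-8.25303905e-04, -4.05984771e+01, -2.92621207e+01, -2.16018643e-04,
        5.91934018e-03, -1.39248954e-05]), 'eef_pos': array([0.17766643, 0.65052503, 0.22993054]), 'tcp_rot': array([ 1.32995861e-01,  9.91115896e-01, -1.13171447e-03, -3.18841994e-04]), 'contact_force': array([-0.45292172,  0.27983663,  0.35326108]), 'wrist_torque': array([-0.00842018, -0.0115071 ,  0.01629087]), 'finger_force': 0.0, 'opening': 0.9995573634680271}
scene 49.79512676020222 289.00929986241596 211.00558042338034 [ 1.14964498 -0.08142775  0.53203036] [ 0.68286889  0.57614351 -0.29336134 -0.34012917]
top 53.111341779352585 279.9696692911227 205.8557702346354 [0.44112359 0.05024467 0.73338969] [-0.69892222  0.71222244 -0.04312651  0.04885723]
```

View pics/scene0.png

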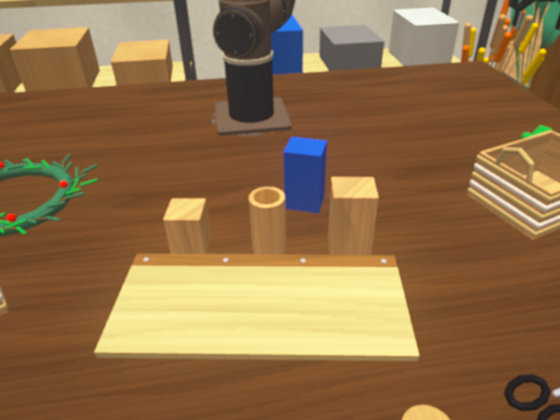

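View pics/top0.png

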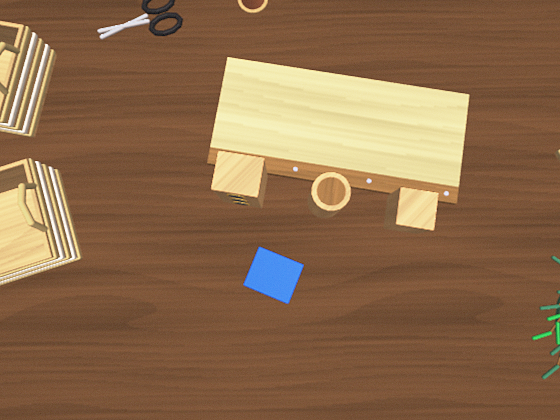

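The scene view, taken from the far side, shows the candle block at (353,215), the riser at (267,220), the blank at (187,228) and a blue decoy at (305,175). In the top view the candle block's top is at (238,172), the riser at (331,191), the blank at (417,209) and blue at (273,275). Next I'll locate them from depth.

Run:
```python
from h import *
P=np.load('top.npy'); z=P[...,2]
def blob(zc,u,v,t=.006):
    m=(abs(z-zc)<t).astype(np.uint8); n,l=cv2.connectedComponents(m)
    k=l[v,u]; q=P[l==k]
    r=cv2.minAreaRect((q[:,:2]*1000).astype(np.float32)); print(zc,z[v,u],len(q),r,cv2.boxPoints(r).round(1).tolist())
blob(.13,238,172); blob(.11,331,175); blob(.085,417,209); blob(z[275,273],273,275); blob(.012,340,120,.004)
S=np.load('scene.npy')
print(S[185,353],S[300,270],P[120,340])
m=(abs(S[...,2]-.012)<.004).astype(np.uint8); n,l=cv2.connectedComponents(m)
q=S[l==l[300,270]];r=cv2.minAreaRect((q[:,:2]*1000).astype(np.float32));print(r,cv2.boxPoints(r))
# near face of candle (top view) points
b=P[150:215,205:272].reshape(-1,3); b=b[(b[:,2]>.03)&(b[:,2]<.122)]; print(len(b),b.min(0),b.max(0))
```

```text
0.13 0.1281564967407849 1914 ((570.3369140625, 117.0411376953125), (70.43123626708984, 60.46934127807617), 79.29436492919922) [[534.0999755859375, 88.0999984741211], [593.5, 76.80000305175781], [606.5999755859375, 146.0], [547.2000122070312, 157.3000030517578]]
0.11 0.10918549302654623 1212 ((544.3359375, -21.21457862854004), (57.490699768066406, 58.43503952026367), 88.15223693847656) [[514.2000122070312, -49.0], [572.5999755859375, -50.900001525878906], [574.5, 6.599999904632568], [516.0999755859375, 8.5]]
0.085 0.08272603641589771 1500 ((519.41259765625, -157.31027221679688), (61.012168884277344, 60.20185852050781), 79.57212829589844) [[484.29998779296875, -181.89999389648438], [543.5, -192.8000030517578], [554.5, -132.8000030517578], [495.29998779296875, -121.9000015258789]]
0.12936228279081052 0.12936228279081052 2088 ((422.59332275390625, 66.68191528320312), (70.08477783203125, 60.05301284790039), 66.66053009033203) [[381.1000061035156, 46.400001525878906], [436.29998779296875, 22.600000381469727], [464.0, 87.0], [408.8999938964844, 110.80000305175781]]
0.012 0.01034640856318747 25509 ((673.7055053710938, -51.03004455566406), (441.08782958984375, 201.55982971191406), 79.44640350341797) [[534.2000122070312, -249.39999389648438], [732.4000244140625, -286.29998779296875], [813.2000122070312, 147.3000030517578], [615.0, 184.1999969482422]]
[0.56607963 0.11622261 0.13123058] [ 0.67773749 -0.03696205  0.01179803] [ 0.68792387 -0.05444885  0.01034641]
((645.7625732421875, -45.45219421386719), (441.2437438964844, 258.6309814453125), 79.27603149414062) [[ 477.65277 -238.15819]
 [ 731.7668  -286.28363]
 [ 813.8724   147.2538 ]
 [ 559.75836  195.37924]]
499 [0.53482196 0.07761353 0.03004075] [0.5909775  0.15517378 0.12198667]
```

```bash
cat >> h.py <<'E'
def togo(p,ydir=None):
    s=get_state(); M=R.from_quat(s['tcp_rot']).as_matrix()
    print('mm',(M.T@(np.array(p)-s['eef_pos'])*1000).round(1),'F',s['contact_force'].round(1),'t',s['time'])
    if ydir is not None:
        a=M.T@np.array([*ydir,0]); print('yaw',np.degrees(np.arctan2(-a[0],a[1])))
D=np.array([.983,-.185]); F=np.array([.5408,.1225])
E
python3 - <<'E'
from h import *
P=np.load('top.npy').reshape(-1,3); S=np.load('scene.npy').reshape(-1,3)
for Q in(P,S):
    q=Q[(Q[:,1]>.2)&(Q[:,1]<.75)&(Q[:,0]>.05)&(Q[:,0]<.75)&(Q[:,2]>.02)]
    print(len(q),np.percentile(q,[0,50,99,100],axis=0).round(3).tolist() if len(q) else '')
p=F-.045*D; togo([*p,.23],(.185,.983)); print(p)
M=R.from_quat(get_state()['tcp_rot']).as_matrix(); print('D in tool',M.T@[*D,0])
E
```

```text
6393 [[0.415, 0.398, 0.02], [0.561, 0.442, 0.073], [0.747, 0.521, 0.143], [0.75, 0.54, 0.147]]
6448 [[0.147, 0.398, 0.02], [0.501, 0.443, 0.071], [0.608, 0.693, 0.305], [0.611, 0.715, 0.309]]
mm [-444.6 -417.3    0.8] F [-0.4 -0.2 -0.5] t 0.1
yaw -4.625111868790162
[0.496565 0.130825]
D in tool [-9.96999714e-01  8.06553376e-02 -5.35649748e-04]
```

```bash
T='[[-30,-28,0],-1,150]'; python3 -m crank '[[[-30,-28,0],-1,150],[[-60,-56,0],-2,150],[[-95,-89,0],-3,150],[[-130,-122,0],-4,150],[[-165,-155,0],-4.6,150],[[-200,-188,0],-4.6,150],[[-235,-220,0],-4.6,150],[[-270,-253,0],-4.6,150],[[-300,-281,0],-4.6,150],[[-330,-309,0],-4.6,150]]' 40
python3 -c "
from h import *
togo([*(F-.045*D),.23],(.185,.983))"
```

```text
time: 1.1
eef_pos: [0.4151, 0.2642, 0.231]
tcp_rot: [0.093, 0.996, -0.0, -0.0]
contact_force: [-0.2, -0.6, -1.0]
opening: 0.411
finger_force: 0.0
mm [-104.8 -116.     1. ] F [-0.2 -0.6 -1. ] t 1.1
yaw -0.04460489060265828
```

```bash
python3 -m crank '[[[-30,-33,0],0,150],[[-60,-66,0],0,150],[[-85,-94,0],0,150],[[-105,-116,0],0,150],[[-105,-116,35],0,150],[[-105,-116,75],0,150],[[-105,-116,110],0,150],[[-105,-116,127],0,150],[[-105,-116,127],0,150],[[-105,-116,127],0,150]]'
python3 -c "
from h import *
togo([*(F-.011*D),.105],(.185,.983))
for n in('scene','top'): cv2.imwrite(f'pics/{n}1.png',read_camera(n)['frame'])
"
```

```text
time: 2.1
eef_pos: [0.4965, 0.1326, 0.1045]
tcp_rot: [0.093, 0.996, -0.0, -0.0]
contact_force: [0.2, -0.2, 0.3]
opening: 0.411
finger_force: 0.0
mm [-34.4  -1.7  -0.5] F [ 0.2 -0.2  0.3] t 2.1
yaw -0.02650661728257387
```

View pics/top1.png

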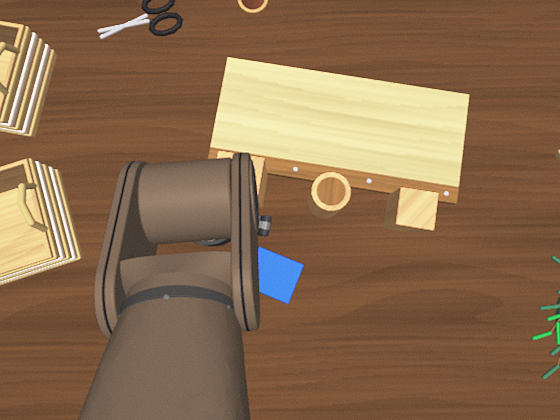

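The top view shows the arm over the candle block, with blue (275,275), the riser and the blank all undisturbed. I'll push slowly.

```bash
python3 -m crank '[[[-12,-2,0],0,150],[[-24,-2,0],0,150],[[-32,-2,0],0,150],[[-37,-2,0],0,150],[[-42,-2,0],0,150],[[-47,-2,0],0,150],[[-52,-2,0],0,150],[[-56,-2,0],0,150],[[-60,-2,0],0,150],[[-60,-2,0],0,150]]'
python3 -c "
from h import *
cv2.imwrite('pics/scene2.png',read_camera('scene')['frame'])
"
```

```text
time: 3.2
eef_pos: [0.5557, 0.1193, 0.1043]
tcp_rot: [0.093, 0.996, -0.0, 0.0]
contact_force: [0.0, 1.0, 0.1]
opening: 0.412
finger_force: 0.3
```

View pics/scene2.png

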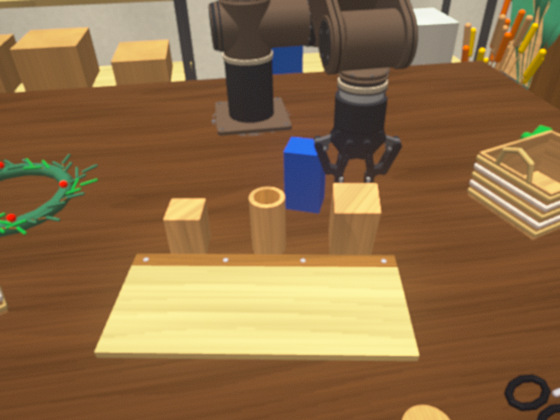

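The block is tilting straight, its top now at (355,197), and nothing else has moved. I'll keep going.

```bash
python3 -m crank '[[[-4,0,0],0,150],[[-8,0,0],0,150],[[-12,0,0],0,150],[[-15,0,0],0,150],[[-18,0,0],0,150],[[-21,0,0],0,150],[[-24,0,0],0,150],[[-27,0,0],0,150],[[-29,0,0],0,150],[[-29,0,0],0,150]]'
python3 -c "
from h import *
cv2.imwrite('pics/scene3.png',read_camera('scene')['frame'])
"
```

```text
time: 4.25
eef_pos: [0.5838, 0.114, 0.1043]
tcp_rot: [0.093, 0.996, -0.0, 0.0]
contact_force: [0.3, 0.2, 0.5]
opening: 0.413
finger_force: 0.0
```

View pics/scene3.png

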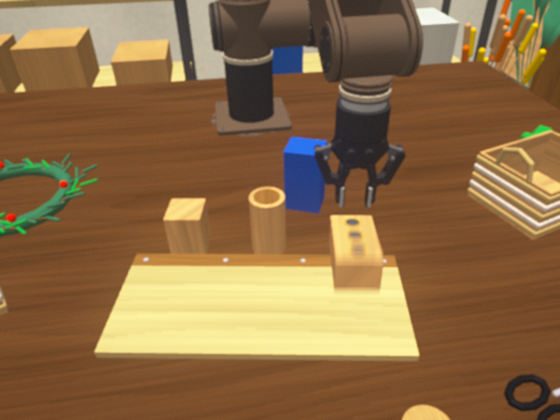

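The block has fallen forward with its cups up, spanning (330-380, 217-287), but it may not have settled. I'll back off and measure.

```bash
python3 -m crank '[[[20,0,-10],0,150],[[60,0,-30],0,150],[[90,0,-60],0,150],[[90,0,-100],0,150],[[90,0,-110],0,150],[[90,0,-110],0,150]]'
cat > m.py <<'E'
from h import *
import sys
for n in('scene','top'):
    c=read_camera(n); cv2.imwrite(f'pics/{n}{sys.argv[1]}.png',c['frame']); P=cloud(c).reshape(-1,3)
    xy=P[:,:2]-np.array([.615,.184]); ex=D; ey=np.array([.185,.983]); O=(np.array([.615,.184])+np.array([.5342,-.2494]))/2
    b=np.c_[(P[:,:2]-O)@ex,(P[:,:2]-O)@ey,P[:,2]]
    k=(b[:,0]>-.11)&(b[:,0]<.19)&(b[:,1]>.08)&(b[:,1]<.24)&(b[:,2]>.03)&(b[:,2]<.12)
    q=b[k]; t=q[q[:,2]>np.percentile(q[:,2],90)-.006] 
    A=np.c_[t[:,:2],np.ones(len(t))]; co=np.linalg.lstsq(A,t[:,2],rcond=None)[0]
    r=cv2.minAreaRect((t[:,:2]*1000).astype(np.float32)); print(n,len(t),r,'plane',co.round(3))
    print(q.min(0),q.max(0),np.median(t[:,2]))
E
python3 m.py 4
```

```text
time: 4.9
eef_pos: [0.4966, 0.131, 0.2172]
tcp_rot: [0.093, 0.996, 0.0, 0.003]
contact_force: [-0.3, -0.2, -0.1]
opening: 0.412
finger_force: 0.0
scene 2520 ((33.528079986572266, 146.72927856445312), (132.621337890625, 70.25228881835938), 0.13079752027988434) plane [-0.004  0.004  0.072]
[-0.03271155  0.11153729  0.03012212] [0.10017068 0.18193204 0.07611053] 0.07246139531607321
top 1939 ((33.44990539550781, 145.9867706298828), (130.79379272460938, 69.57230377197266), 0.5781837701797485) plane [-0.002  0.014  0.069]
[-0.03178714  0.11135755  0.03030509] [0.09854135 0.18133118 0.07492488] 0.07120599314260001
```

View pics/scene4.png

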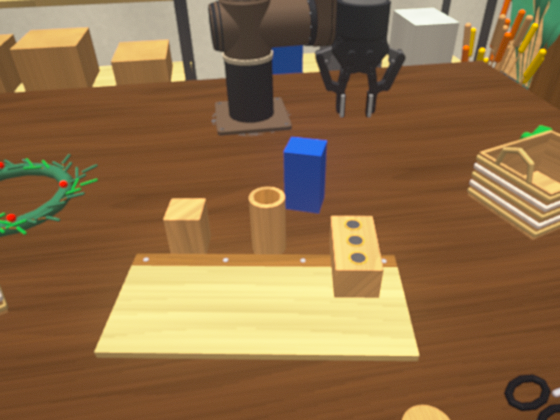

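The block is flat and straight with cups up at (353,224), (355,240) and (357,258). However, its foot overhangs the strip edge by about 32 mm. I'll nudge it squarely forward at the foot so that end sits at the edge.

```bash
python3 -c "
from h import *
O=np.array([.5746,-.0327]); e=np.array([.185,.983])
togo([*(O-.064*D+.146*e),.045],(.185,.983)); togo([*(O-.017*D+.146*e),.045])"
```

```text
mm [-44.8   0.3 168.3] F [ 0.6 -0.3 -0.3] t 5.0
yaw -0.039492740705427014
mm [-91.8   0.3 168.3] F [ 0.6 -0.3 -0.3] t 5.0
```

```bash
python3 -m crank '[[[-22,0,20],0,150],[[-45,0,50],0,150],[[-45,0,90],0,150],[[-45,0,130],0,150],[[-45,0,160],0,150],[[-45,0,168],0,150],[[-45,0,168],0,150],[[-55,0,168],0,150],[[-62,0,168],0,150],[[-66,0,168],0,150]]' && python3 -m crank '[[[-5,0,0],0,150],[[-10,0,0],0,150],[[-14,0,0],0,150],[[-17,0,0],0,150],[[-17,0,0],0,150]]'; python3 m.py 5
```

```text
time: 6.0
eef_pos: [0.5616, 0.1186, 0.0484]
tcp_rot: [0.093, 0.996, 0.0, 0.001]
contact_force: [-4.0, 0.4, 2.4]
opening: 0.415
finger_force: 1.9
time: 6.5
eef_pos: [0.5774, 0.1153, 0.0464]
tcp_rot: [0.093, 0.996, 0.0, 0.001]
contact_force: [-1.0, -0.3, 0.8]
opening: 0.409
finger_force: 0.4
scene 599 ((-21.96172523498535, 146.97512817382812), (113.56532287597656, 32.877967834472656), 88.32964324951172) plane [0.09  0.    0.109]
[-0.03918725  0.0899205   0.03003063] [0.11886471 0.20355004 0.11997056] 0.10603886932061651
top 216 ((55.18727493286133, 110.90369415283203), (175.8681182861328, 63.75187683105469), 33.53080749511719) plane [-0.228  0.024  0.092]
[-0.03572138  0.08890165  0.03159711] [0.11766545 0.18099716 0.11921656] 0.07077521055814384
```

View pics/scene5.png

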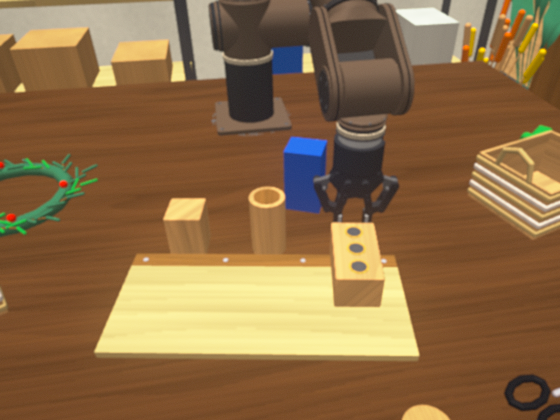

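The block is still straight, with its far end now at about x = 117 mm, so the foot is at about -13 mm. I'll push 9 mm more, then retreat and check.

```bash
python3 -m crank '[[[-4,0,0],0,150],[[-8,0,0],0,150],[[-9,0,0],0,150],[[-9,0,0],0,150],[[10,0,0],0,150],[[30,0,-15],0,150],[[50,0,-50],0,150],[[70,0,-95],0,150],[[90,0,-135],0,150],[[90,0,-160],0,150]]' && python3 -m crank '[[[0,0,-10],0,150],[[0,0,-10],0,150]]'; python3 m.py 6
```

```text
time: 7.6
eef_pos: [0.4883, 0.1326, 0.2101]
tcp_rot: [0.093, 0.996, 0.0, 0.003]
contact_force: [0.3, -1.0, -1.3]
opening: 0.413
finger_force: 0.0
time: 7.8
eef_pos: [0.4897, 0.1321, 0.2182]
tcp_rot: [0.093, 0.996, 0.0, 0.003]
contact_force: [-0.1, 0.3, 0.5]
opening: 0.409
finger_force: 0.0
scene 2778 ((61.47822570800781, 146.25283813476562), (70.45762634277344, 131.21713256835938), 89.89582061767578) plane [-0.005  0.002  0.072]
[-0.00415957  0.11089067  0.03009767] [0.12716124 0.18144527 0.07537599] 0.0725324752871295
top 2637 ((60.773773193359375, 146.03125), (70.1817626953125, 130.49053955078125), 89.99394226074219) plane [-0.002  0.009  0.07 ]
[-0.00468908  0.11079378  0.03040417] [0.12601818 0.18111654 0.07662138] 0.07122082353616699
```

View pics/scene6.png

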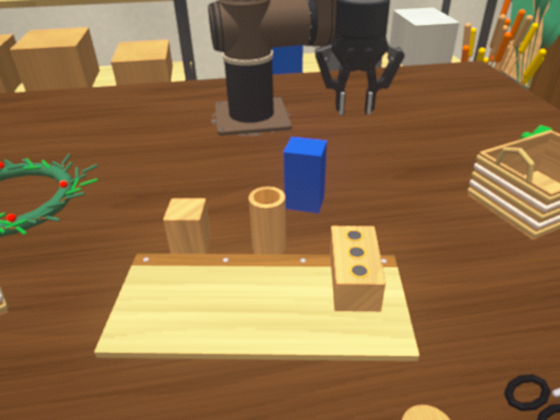

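The block lies flat and square to the board, cups up, with its foot about 4 mm short of the strip edge. The riser (267,220), blank (187,228) and blue decoy (305,175) haven't moved, and the robot is clear.

```bash
python3 -c "
from plant import ctrl
print(ctrl.sign_off())"
```

```text
the job is handed in; nothing more can be done
None
```

The candle block was tipped over and, after a short push to bring its foot back to the strip (it had landed about 32 mm short), lies flat and straight on the board, cups up, foot overhanging the strip edge by about 4 mm; the blank, riser and blue look-alike were left standing, and the job was handed in at about 8 s of the 29 s allowed.

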